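# Swing the night lamp to the cot side and lock it

## Robot

A 6-joint arm with a two-finger parallel gripper is mounted at the origin on the work surface. World frame = base frame: x ahead of the robot, y to its left, z up, the work surface at z = 0. Lengths are in m, angles in rad, forces in N, time in s.
With the tool pointing down it reaches from about 0.35 to 0.975 m from the base axis. Payload 4.9 kg.
Tool frame: the origin (TCP) lies midway between the tips of the shut fingers; the grasp point (between the pads) lies 19 mm behind it; z points along the fingers, y is the line along which they close (so a half turn about z gives the same grasp; the last joint's range is limited). The gripper opens to 85 mm and grips with 20 to 120 N. Pads are 22 mm wide; open, the fingers measure 114 mm over their backs; the gripper's body (76 mm by 85 mm) begins 54 mm behind the grasp point. The pads swing forward as they close: fully open they stand 13 mm farther back than shut.
Start: joints at [-1.399, 0.053, 1.613, -0, 1.476, -0.119], TCP at [0.179, -0.599, 0.231] pointing down, gripper open.
Joint ranges: [-3.01, 3.01], [-1.01, 2.22], [0.06, 2.58], [-1.02, 4.17], [0.09, 2.62], [-3.14, 3.14]. Speed limits (rad/s): [2.57, 2.57, 3.14, 3.14, 3.14, 3.14].

## Interface

Orientations are given as a unit quaternion [w, x, y, z].
In Python, from plant import state, grab_frame, job_done, cut_out, place_of gives the robot as it stands.
- The arm moves only by the tool jog_arm, never from a script. Its argument "motion" is text: rows parted by semicolons, each of 7 numbers parted by spaces: the opening in per cent of the stroke, from 0 (shut) to 100 (fully open), then the shift along the tool's x, y, z as a fraction of full scale, then the turn, a rotation vector about the tool's x, y, z as a fraction of full scale. A call has exactly 5 rows; each row is the pose to reach, as a shift and turn from the pose commanded when the call began, along the tool's axes at that moment; what a row does not reach only later rows make up. Full scale, the value 1, is 50 cm for a shift and 1.5 rad for a turn. A row lasts 1/8 s, in which the tool goes at most 62.5 mm and 10.7 degrees, less where a joint would pass 70% of its speed; a pose out of reach is approached as far as the arm can. A call with a number of a shift or a turn outside -1 to 1 is refused whole. A call with a gripper value outside its range is refused whole. The fingers move at their own pace and stop on an object; the grip force is fixed at half the most. Time passes only in rows, so rows that repeat a pose let the fingers close, or fill a call up. It gives the time, the measured TCP pose, the force, the opening and the grip force at its end, in the units of the state.
- state(): the state, without advancing time (a new reading comes with each control period).
- grab_frame(name): name is "scene" or "top"; returns a dict with "color" (400x640x3 uint8, red, green, blue), "range_z" (400x640 float32, m along the optical axis (not along the pixel's ray), 0 where there is no reading), "intrinsics" (3x3 intrinsics, pixels), "k1" (the pictures are not rectified: a ray, as slopes to the right and down, at radius r is drawn at 1 + k1 r^2 times it, then the intrinsics apply), "world_from_camera" (4x4, takes a point from camera to world coordinates). Camera axes: x right, y up, looking along -z (the intrinsics and any distortion apply to the point x, -y, -z); pixel columns grow to the right and rows downward; lengths in m; the calibration is good to about 2 mm. A picture is of the moment at which its call begins.
- job_done(): hands the job in; it is judged then, once.
Trained networks look in the newest picture that a camera, given by its name, has taken for a name from the list of things; names that differ only in an ending like _2 or _b are one class to them, and where a whole thing is asked for, a point or a joint stands for the part that bears it (a point fixed in the world has none). Each returns a list of dicts, best first, with "p" (0 to 1); they miss things now and then, are a little off and sometimes report something else, mostly with a low value. They report only what shows in the picture. A call takes as long as a camera call. They do not tell look-alikes from the thing itself.
- cut_out(camera, thing): "pixels" (400x640 bool, what is visible of it).
- place_of(camera, thing): "at" ([x, y, z] in m, in world coordinates, good to about 4 mm: a listed point, or the origin of a listed thing).
The state is a dict: "time": time; "joint_pos": joint angles; "joint_vel": joint speeds; "joint_efforts": joint torques, N m; "tool_pos": TCP position; "tool_rot": TCP orientation; "contact_force": force on the tool from outside, world axes, zero at the start; "ft_torque": the same for the moment, N m; "gripper_width": opening from 0.0 (shut) to 1.0 (fully open); "grasp_force": force on a finger pad.
Only numpy, scipy, OpenCV 4.12 (cv2) and the standard library are available. Lean on these libraries where they do the work, as an engineer would, in place of code of your own. Each camera call takes 0.05 s, during which the arm holds its last target. There are 200 camera calls.

## Task

The night lamp's arm is locked in its stowed position: draw the orange lock pin out of the stowed hole against its catch, bring the arm round to the cot side and push the pin down through the collar into the green-marked hole until it clicks fully home. Then switch the lamp on by squeezing the red trigger fully against its grip, and let go. Leave the other things on the nightstand where they are.

Things in the scene. Friction and masses are not known exactly. Their poses are not given: they have to be found in the camera images.
- pin_handle (a point): Loose lock pin, upright in the arm's blue collar, 0.15 kg. Point at the centre of its orange grip block (40 mm along its x, 22 mm along y, 46 mm tall), on the pin's axis z. Below: flange 36 mm across, underside 28 mm under this point. Fully home (flange on the collar) this point is 28 mm above collar. Raised 30 mm from home it is out of the plate but still in the collar and can carry the arm round.
- pin_tip (a point): Lower end of the pin's steel shank, 12 mm in diameter, 63 mm long under the flange; the tip tapers to 7 mm over its last 5 mm. A raised bead 7 to 16 mm below the flange snaps past two spring balls in the collar: drawing it out or pushing it in takes about 5 to 15 N at the snap, felt 1 to 10 mm above home; left there unpushed, the pin stays up.
- collar (a point): Centre of the top face of the blue collar on the arm: 46 mm square, 34 mm deep, 130 mm from the pivot axis, 72 mm above the table. x points outward along the arm, z up. The pin goes down its bore with 1 mm clearance all round; the collar's underside is 3 mm above the silver plate.
- pivot (a point): Point on the vertical axis about which the lamp arm turns, 72 mm above the table, level with the collar's top. Stand: round, white, 124 mm across, screwed down. It carries the steel plate with the stowed hole (red mark, top at 33 mm) and the silver plate with the cot-side hole (green marks, top at 35 mm, level; it blocks the pin except at the hole). Holes 15 mm in diameter, 130 mm from this axis.
- lamp_arm (a joint): Arm angle, rad, counter-clockwise from above; 0 = over the stowed hole (start), larger = towards the cot, away from the robot; limits -0.06 to 1.06. The cot-side hole lies somewhere from 0.70 to 0.90, different each time: see it or feel for it. Home, the pin's tip is 26 mm below the silver plate's top. A spring (0.9 N m/rad, 3 N at the collar) swings the arm to 0.4 when the pin is in no hole.
- grip (a point): Point between the grey fixed grip and the red trigger, on the arm 225 mm from the pivot axis, 113 mm above the table. x outward along the arm, y across it. Grip: post 28 mm wide in x, y = -19 to -5 mm, top at 143 mm. Trigger: blade 20 mm wide in x, y = +12 to +20 mm, top at 139 mm. Under them a foot, top at 72 mm. Lamp head: yellow dome 90 mm across, top at 154 mm, 95 mm further out.
- trigger (a joint): Angle of the red trigger, rad: 0 released, 0.22 squeezed fully (its stop). Hinged along the arm at 72 mm above the table; squeezing tips its top towards the grip, by 9 mm at the height of grip. Springs back when let go; about 3 N to start, 8 N for the full squeeze there.
- sippy_cup_mid (a point): Bystander: closed blue sippy cup with orange lid, spout and two handles, 124 mm tall, 122 mm over the handles; point half-way up.
- elephant_mid (a point): Bystander: blue glazed ceramic elephant figurine, about 120 mm long and 90 mm tall; point at the middle of its body.
- teether_mid (a point): Bystander: teether, flat ring of ten green and yellow hard beads, 89 mm across, 21 mm high; point at its centre.
- hairbrush_mid (a point): Bystander: steel baby hairbrush lying flat, 150 mm long, 28 mm high; point near its middle.
- cream_jar_mid (a point): Bystander: small round cream jar, 56 mm across, 52 mm tall; point half-way up.
- rattle_mid (a point): Bystander: wooden rattle lying flat with a red and a yellow ball, 146 mm long, 36 mm high; point at its middle.
- board_book_mid (a point): Bystander: green board book lying flat, 130 x 130 x 22 mm; point at its centre.
There are look-alikes about, which are no part of the job. Leave any turquoise look-alike of the part that bears pin_handle alone.

How it is judged:
On the way, in this order (a step that is already met when the one before it is completed fails the run):
1. the pin is drawn out of the stowed hole (raised at least 27 mm from home) (z of pin_handle in the frame of collar above 0.055 m), for 0.05 s.
2. the arm is on the cot side and the pin is fully home in the cot-side hole (z of pin_handle in the frame of collar below 0.031 m and horizontal distance between pin_handle and collar below 0.006 m and value of joint lamp_arm between 0.64 and 0.96 rad), for 0.2 s.
3. with the pin home, the trigger is squeezed fully (all of step 2 and value of joint trigger above 0.18 rad), for 0.1 s.
At the end, for the whole second after the job is handed in: The pin is home in the cot-side hole: its flange within 3 mm of the collar's top, its axis within 6 mm of the collar's, the arm at rest between 0.64 and 0.96 rad; the trigger has been squeezed past 0.18 rad and is released again (below 0.05 rad); no bystander was moved by more than 30 mm (all of step 2 and value of joint trigger below 0.05 rad and velocity of joint lamp_arm between -0.05 and 0.05 rad/s); the robot touches nothing.
It fails at once if a bystander is moved by more than 30 mm (distance of any of sippy_cup_mid, elephant_mid, teether_mid, hairbrush_mid, cream_jar_mid, rattle_mid, board_book_mid from where it was at the start of the episode above 0.03 m).
It also fails if it takes over 64 s, if anything falls off the work surface, if the arm or the gripper's body presses on something with over 40 N, if the wrist force passes 120 N, or if a joint passes its speed limit or range.

## Working session

There is one attempt and no reset: what is moved stays moved. The work goes in short steps, Python scripts to look and compute and a tool call to move; the robot and the scene stay as the last step left them, time stands still between calls to the robot, and variables do not carry over. Pictures are saved under pics/ and viewed, at most 10 in all, crops included, and the job is handed in when it is done.

Besides the shell and the picture viewer there is one more tool, called after ">>>" as name(argument=value, ...) on one line, values as JSON. jog_arm: Moves the arm, as the interface text tells. Shift numbers are shares of 50 cm and turn numbers shares of 1.5 rad, none past 1 either way. Its arguments: {"type":"object","properties":{"motion":{"type":"string"}},"required":["motion"]}

```bash
mkdir -p pics; python3 - <<'E'
from plant import *
import cv2,numpy as np
s=state();print({k:np.round(v,3) for k,v in s.items()})
for c in("scene","top"):
    f=grab_frame(c);cv2.imwrite(f"pics/{c}0.png",f["color"][:,:,::-1])
    print(c,np.round(f["world_from_camera"],3).tolist(),f["intrinsics"].tolist(),f["k1"])
    for t in("pin_handle","collar","pivot","grip","sippy_cup_mid","elephant_mid","cream_jar_mid","rattle_mid","board_book_mid","hairbrush_mid","teether_mid"):
        print(t,[(np.round(d["at"],3).tolist(),round(d["p"],2)) for d in place_of(c,t)][:3])
E
```

```text
{'time': np.float64(0.0), 'joint_pos': array([-1.399,  0.053,  1.614,  0.   ,  1.476, -0.119]), 'joint_vel': array([ 0.001, -0.002, -0.001,  0.001, -0.002,  0.001]), 'joint_efforts': array([ 3.0000e-03, -3.9368e+01, -3.7018e+01, -0.0000e+00,  7.0000e-03,
        0.0000e+00]), 'tool_pos': array([ 0.179, -0.598,  0.23 ]), 'tool_rot': array([-0.001,  0.989,  0.145, -0.   ]), 'contact_force': array([-0.502,  0.704, -0.334]), 'ft_torque': array([ 0.018, -0.032,  0.028]), 'grasp_force': np.float64(0.0), 'gripper_width': np.float64(1.0)}
scene [[-0.821, -0.485, 0.3, 0.875], [0.57, -0.712, 0.41, 0.445], [0.015, 0.508, 0.861, 1.05], [0.0, 0.0, 0.0, 1.0]] [[393.73130723578447, 0.0, 321.4081918183921], [0.0, 393.73130723578447, 197.71276828418596], [0.0, 0.0, 1.0]] 0.004198949902841571
pin_handle [([0.368, 0.08, 0.092], 0.65), ([0.479, 0.131, 0.101], 0.53)]
collar [([0.477, 0.129, 0.074], 0.93), ([0.478, 0.131, 0.105], 0.24)]
pivot [([0.503, 0.264, 0.076], 0.66)]
grip [([0.463, 0.041, 0.12], 0.78)]
sippy_cup_mid [([0.523, 0.425, 0.059], 0.84), ([0.467, 0.038, 0.118], 0.23)]
elephant_mid [([0.67
[... 392 characters left out ...]
 0.0, 318.6543744770667], [0.0, 424.66434424763384, 199.6411376547746], [0.0, 0.0, 1.0]] -0.0802571461051458
pin_handle [([0.361, 0.083, 0.093], 0.63), ([0.481, 0.134, 0.104], 0.39)]
collar [([0.48, 0.132, 0.068], 0.77), ([0.72, 0.198, 0.019], 0.3)]
pivot [([0.503, 0.257, 0.074], 0.64), ([0.409, -0.497, 0.01], 0.36)]
grip [([0.461, 0.039, 0.112], 0.66)]
sippy_cup_mid [([0.524, 0.425, 0.06], 0.91)]
elephant_mid [([0.681, 0.319, 0.043], 0.68), ([0.481, 0.128, 0.07], 0.68)]
cream_jar_mid [([0.717, 0.198, 0.021], 0.75)]
rattle_mid [([0.68, 0.319, 0.042], 0.47)]
board_book_mid [([0.692, -0.4, 0.014], 0.68)]
hairbrush_mid [([0.43, -0.329, 0.014], 0.63)]
teether_mid [([0.562, -0.316, 0.011], 0.64)]
```

```bash
python3 - <<'E'
import cv2
a=cv2.imread("pics/scene0.png");cv2.imwrite("pics/scene0b.png",cv2.resize(a[60:310,180:520],(800,588)))
b=cv2.imread("pics/top0.png");cv2.imwrite("pics/top0b.png",cv2.resize(b[100:300,150:400],(750,600),interpolation=cv2.INTER_CUBIC))
E
```

```text
(no output)
```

View pics/scene0b.png

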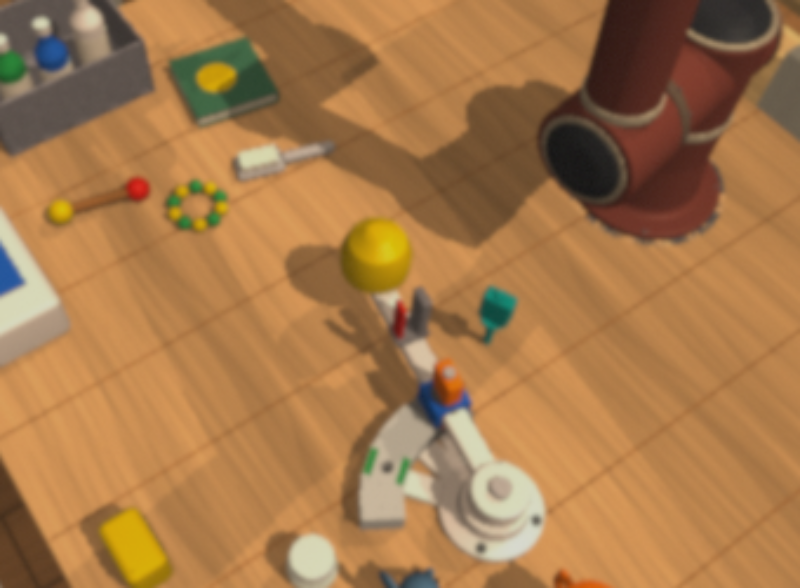

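View pics/top0b.png

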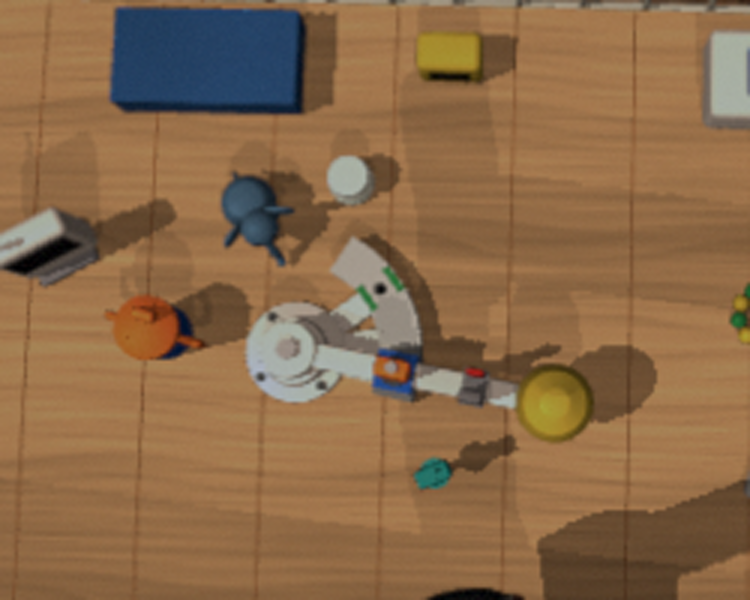

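Seen in the top crop: orange pin (390,370), collar around it, turquoise decoy (432,473), and the cot-side hole (380,288) between green marks. In the scene crop the hole is at (387,467). Now I'll refine the geometry.

```bash
cat > h.py <<'E'
from plant import *
import cv2,numpy as np
def K(f): return f["intrinsics"],np.array([f["k1"],0,0,0.])
def ray(f,uv):
    k,d=K(f); n=cv2.undistortPoints(np.array(uv,float).reshape(-1,1,2),k,d)[:,0]
    T=f["world_from_camera"]; v=np.c_[n[:,0],-n[:,1],-np.ones(len(n))]
    return T[:3,3],v@T[:3,:3].T
def at_z(f,uv,z):
    o,v=ray(f,uv); return o+v*((z-o[2])/v[:,2])[:,None]
def cloud(f):
    vv,uu=np.mgrid[:400,:640]; o,v=ray(f,np.c_[uu.ravel(),vv.ravel()])
    return (o+v*f["range_z"].reshape(-1,1)).reshape(400,640,3)
def hsv(f): return cv2.cvtColor(f["color"],cv2.COLOR_RGB2HSV).astype(int)
E
python3 - <<'E'
from h import *
for c,hu in(("scene",(344.5,258.5)),("top",(276.7,196))):
    f=grab_frame(c);P=cloud(f);h=hsv(f);ok=f["range_z"]>0
    g=cv2.cvtColor(f["color"],cv2.COLOR_RGB2GRAY).astype(float)
    u,v=map(round,hu); w=g[v-4:v+5,u-4:u+5]; wt=np.clip(np.median(w)-15-w,0,None)
    yy,xx=np.mgrid[v-4:v+5,u-4:u+5]; hc=((wt*xx).sum()/wt.sum(),(wt*yy).sum()/wt.sum())
    print(c,"hole px",hc,"at",at_z(f,[hc],.035).round(4))
    near=np.hypot(P[...,0]-.48,P[...,1]-.132)<.05
    o=ok&near&(h[...,0]<16)&(h[...,1]>170)&(P[...,2]>.085)
    t=o&(P[...,2]>.116)
    print("orange",o.sum(),"top",t.sum(),P[t].mean(0).round(4),"z",np.percentile(P[o][:,2],[5,95]))
    if t.sum()>5:
        print(" rect",cv2.minAreaRect(P[t][:,:2].astype(np.float32)*1000))
    b=ok&near&(abs(h[...,0]-110)<14)&(h[...,1]>120)&(abs(P[...,2]-.072)<.008)
    print("collar",b.sum(),P[b].mean(0).round(4),cv2.minAreaRect(P[b][:,:2].astype(np.float32)*1000))
    k=ok&(np.hypot(P[...,0]-.503,P[...,1]-.26)<.09)
    for lo in range(20,120,10):
        m=k&(P[...,2]>lo/1e3)&(P[...,2]<lo/1e3+.01)
        if m.sum()>8: print("  z",lo,m.sum(),(cv2.minEnclosingCircle(P[m][:,:2].astype(np.float32)*1000)),P[m].mean(0).round(4))
    for n in("pin_handle","collar","pivot","grip"):
        print(n,[(np.round(d["at"],4).tolist(),round(d["p"],2)) for _ in range(3) for d in place_of(c,n)])
E
```

```text
scene hole px (np.float64(344.25142045454544), np.float64(258.24857954545456)) at [[0.5796 0.156  0.035 ]]
orange 132 top 80 [0.4837 0.1336 0.1234] z [0.09255263 0.12675059]
 rect ((481.5410461425781, 131.33790588378906), (38.16678237915039, 21.298839569091797), 78.42424011230469)
collar 69 [0.4951 0.1347 0.0726] ((482.8984375, 132.61558532714844), (43.06765365600586, 40.50812911987305), 80.60948944091797)
  z 20 51 ((505.19140625, 263.1912841796875), 42.56553649902344) [0.5277 0.2732 0.0247]
  z 30 167 ((503.7148742675781, 259.2461242675781), 39.78237533569336) [0.521  0.2683 0.0347]
  z 40 29 ((501.07952880859375, 237.54037475585938), 54.45177459716797) [0.522  0.2695 0.046 ]
  z 50 51 ((502.771484375, 230.9204559326172), 60.404014587402344) [0.5194 0.2436 0.0557]
  z 60 361 ((496.2194519042969, 231.8844451904297), 61.014156341552734) [0.4982 0.2249 0.0667]
  z 70 350 ((503.2843322753906, 230.9040985107422), 60.11501693725586) [0.5036 0.2585 0.0727]
  z 80 18 ((502.201171875, 259.23822021484375), 11.78506851196289) [0.5005 0.2591 0.0811]
pin_handle [([0.4809, 0.1311, 0.1029], 0.63)
[... 1609 characters left out ...]
.87991333007812), 9.46475601196289) [0.5041 0.2564 0.082 ]
pin_handle [([0.3638, 0.0799, 0.0922], 0.55), ([0.4846, 0.1328, 0.1026], 0.51), ([0.3638, 0.0799, 0.0922], 0.55), ([0.4846, 0.1328, 0.1026], 0.51), ([0.3638, 0.0799, 0.0922], 0.55), ([0.4846, 0.1328, 0.1026], 0.51)]
collar [([0.4846, 0.1322, 0.0713], 0.79), ([0.4837, 0.1338, 0.1021], 0.41), ([0.4846, 0.1322, 0.0713], 0.79), ([0.4837, 0.1338, 0.1021], 0.41), ([0.4846, 0.1322, 0.0713], 0.79), ([0.4837, 0.1338, 0.1021], 0.41)]
pivot [([0.5069, 0.2577, 0.0747], 0.75), ([0.5069, 0.2577, 0.0747], 0.75), ([0.5069, 0.2577, 0.0747], 0.75)]
grip [([0.4658, 0.038, 0.1135], 0.57), ([0.4658, 0.038, 0.1135], 0.57), ([0.4658, 0.038, 0.1135], 0.57)]
```

```bash
cat >> h.py <<'E'
from scipy.spatial.transform import Rotation as R
def Rt(q): return R.from_quat([q[1],q[2],q[3],q[0]])
def down(yaw): # tool x at yaw, z down
    return R.from_matrix(np.array([[np.cos(yaw),np.sin(yaw),0],[np.sin(yaw),-np.cos(yaw),0],[0,0,-1]]))
def plan(p0,R0,p,yaw):
    return np.round(np.r_[R0.inv().apply(np.array(p)-p0)/.5,(R0.inv()*down(yaw)).as_rotvec()/1.5],4)
PIV=np.array([.503,.2585]);PHI0=-1.740
def on_arm(a,r): return PIV+r*np.array([np.cos(PHI0+a),np.sin(PHI0+a)])
def yaw_at(a): return PHI0+np.pi+a
E
python3 - <<'E'
from h import *
s=state();p0=np.array(s["tool_pos"]);R0=Rt(s["tool_rot"])
print(on_arm(0,.13))
print(plan(p0,R0,[.33,-.234,.24],yaw_at(0)))
print(plan(np.array([.33,-.234,.24]),down(yaw_at(0)),[.4813,.1307,.2],yaw_at(0)))
E
```

```text
[0.48110833 0.13035651]
[ 0.4981 -0.6123 -0.0174 -0.     -0.     -0.7405]
[0.7699 0.1754 0.08   0.     0.     0.    ]
```

>>> jog_arm(motion="100 0.25 -0.31 -0.01 0 0 -0.3; 100 0.5 -0.61 -0.017 0 0 -0.5; 100 0.5 -0.61 -0.017 0 0 -0.6; 100 0.5 -0.61 -0.017 0 0 -0.6; 100 0.5 -0.61 -0.017 0 0 -0.6")

```text
time: 3.12
tool_pos: [0.3, -0.3087, 0.2383]
tool_rot: [0.0, 0.827, 0.563, 0.0]
contact_force: [0.6, 0.2, -0.2]
gripper_width: 0.999
grasp_force: 0.0
```

```bash
python3 - <<'E'
from h import *
s=state();p0=np.array(s["tool_pos"]);R0=Rt(s["tool_rot"])
print(p0,R0.as_matrix()[:,0],s["time"]);print(plan(p0,R0,[.4815,.131,.2],yaw_at(0)))
E
```

```text
[ 0.29997554 -0.30865149  0.2383218 ] [ 3.66792453e-01  9.30302776e-01 -2.03581973e-04] 3.125
[ 9.512e-01  1.520e-02  7.650e-02  6.000e-04  2.000e-04 -1.376e-01]
```

>>> jog_arm(motion="100 0.15 0.002 0.01 0 0 -0.137; 100 0.4 0.006 0.03 0 0 -0.137; 100 0.65 0.01 0.05 0 0 -0.137; 100 0.93 0.015 0.07 0 0 -0.137; 100 0.951 0.015 0.077 0 0 -0.137")

```text
time: 3.75
tool_pos: [0.4202, -0.0209, 0.2144]
tool_rot: [0.001, 0.766, 0.643, 0.001]
contact_force: [1.6, 0.2, -0.4]
gripper_width: 0.999
grasp_force: 0.0
```

```bash
cat > go.py <<'E'
from h import *
import sys
s=state();p0=np.array(s["tool_pos"]);R0=Rt(s["tool_rot"])
x,y,z,yaw=map(float,sys.argv[1:5])
print(p0.round(4),R0.as_matrix().round(3)[:,0],s["time"],"F",np.round(s["contact_force"],1));print(plan(p0,R0,[x,y,z],yaw))
E
python3 go.py .4815 .131 .2 1.4016
```

```text
[ 0.4202 -0.0209  0.2144] [ 0.174  0.985 -0.   ] 3.75 F [ 1.6  0.2 -0.4]
[ 3.205e-01  6.800e-02  2.890e-02  1.400e-03  2.000e-04 -3.500e-03]
```

>>> jog_arm(motion="100 0.1 0.02 0.01 0 0 0; 100 0.2 0.045 0.02 0 0 0; 100 0.32 0.068 0.029 0 0 0; 100 0.32 0.068 0.029 0 0 0; 100 0.32 0.068 0.029 0 0 0")

```text
time: 4.38
tool_pos: [0.4807, 0.1287, 0.1993]
tool_rot: [0.0, 0.766, 0.643, -0.0]
contact_force: [0.0, -0.1, 0.1]
gripper_width: 1.0
grasp_force: 0.0
```

```bash
python3 go.py .4815 .1307 .085 1.4016
```

```text
[0.4807 0.1287 0.1993] [ 0.173  0.985 -0.001] 4.375 F [ 0.  -0.1  0.1]
[ 4.300e-03  9.000e-04  2.286e-01 -2.000e-04  4.000e-04 -3.100e-03]
```

>>> jog_arm(motion="100 0 0 0.06 0 0 0; 100 0 0 0.13 0 0 0; 100 0 0 0.2 0 0 0; 100 0 0 0.23 0 0 0; 100 0 0 0.23 0 0 0")

```text
time: 5.0
tool_pos: [0.4803, 0.1279, 0.084]
tool_rot: [-0.0, 0.767, 0.642, -0.001]
contact_force: [-0.1, 0.5, -0.1]
gripper_width: 1.0
grasp_force: 0.0
```

>>> jog_arm(motion="20 0 0 0 0 0 0; 20 0 0 0 0 0 0; 20 0 0 0 0 0 0; 20 0 0 0 0 0 0; 20 0 0 0 0 0 0")

```text
time: 5.62
tool_pos: [0.4797, 0.1289, 0.0849]
tool_rot: [-0.001, 0.766, 0.643, -0.001]
contact_force: [-5.1, 0.3, 6.5]
gripper_width: 0.25
grasp_force: 58.9
```

```bash
python3 go.py .4815 .1307 .119 1.4016
```

```text
[0.4797 0.1289 0.0849] [ 0.173  0.985 -0.001] 5.625 F [-5.1  0.3  6.5]
[ 0.0041  0.0026 -0.0683 -0.0024  0.0004 -0.0034]
```

>>> jog_arm(motion="20 0 0 -0.015 0 0 0; 20 0 0 -0.03 0 0 0; 20 0 0 -0.05 0 0 0; 20 0 0 -0.068 0 0 0; 20 0 0 -0.068 0 0 0")

```text
time: 6.25
tool_pos: [0.4832, 0.1286, 0.1212]
tool_rot: [0.002, 0.766, 0.643, 0.002]
contact_force: [3.3, -0.7, 0.3]
gripper_width: 0.251
grasp_force: 59.8
```

```bash
python3 - <<'E'
from h import *
s=state();print({k:np.round(v,3) for k,v in s.items()})
f=grab_frame("scene");a=f["color"][150:310,280:450,::-1];cv2.imwrite("pics/s1.png",cv2.resize(a,None,fx=3.5,fy=3.5,interpolation=cv2.INTER_CUBIC))
for n in("pin_handle","collar"): print(n,[(np.round(d["at"],4).tolist(),round(d["p"],2)) for d in place_of("scene",n)])
E
```

```text
{'time': np.float64(6.25), 'joint_pos': array([ 1.120e-01, -1.600e-01,  2.007e+00, -1.000e-03,  1.288e+00,
        2.860e-01]), 'joint_vel': array([-0.002,  0.01 ,  0.012, -0.001, -0.01 , -0.001]), 'joint_efforts': array([ 9.8800e-01, -2.7069e+01, -3.2639e+01,  4.6700e-01,  1.0760e+00,
       -1.0000e-02]), 'tool_pos': array([0.483, 0.129, 0.121]), 'tool_rot': array([0.002, 0.766, 0.643, 0.002]), 'contact_force': array([ 3.286, -0.719,  0.327]), 'ft_torque': array([-0.218, -0.682, -0.024]), 'grasp_force': np.float64(59.811), 'gripper_width': np.float64(0.251)}
pin_handle []
collar [([0.4802, 0.1279, 0.0739], 0.95), ([0.6797, 0.3197, 0.0382], 0.71)]
```

View pics/s1.png

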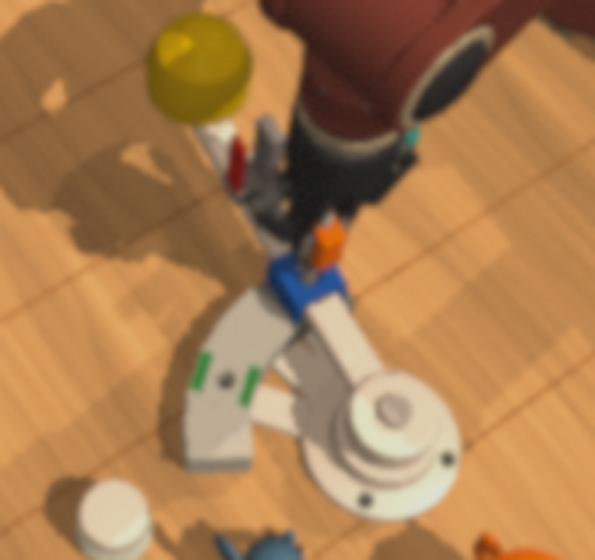

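The pin is out: raised about 36 mm, still in the collar, and the spring force is felt. Next I carry the arm round along the arc.

>>> jog_arm(motion="20 0.0008 0.021 0 0 0 -0.053; 20 0.0033 0.042 0 0 0 -0.107; 20 0.0075 0.062 0 0 0 -0.16; 20 0.0133 0.0824 0 0 0 -0.213; 20 0.0207 0.102 0 0 0 -0.267")

```text
time: 7.02
tool_pos: [0.531, 0.1299, 0.1169]
tool_rot: [-0.002, 0.622, 0.783, -0.002]
contact_force: [-2.1, -0.6, 0.2]
gripper_width: 0.254
grasp_force: 59.7
```

```bash
cat > st.py <<'E'
from h import *
s=state();p=np.array(s["tool_pos"]);x=Rt(s["tool_rot"]).as_matrix()[:,0];d=p[:2]-PIV
print("t",s["time"],"p",p.round(4),"r",np.hypot(*d).round(4),"ang",(np.arctan2(d[1],d[0])-PHI0).round(4),"yaw a",np.arctan2(x[1],x[0])-PHI0-np.pi,"xz",x[2].round(4),
 "F tool",Rt(s["tool_rot"]).inv().apply(s["contact_force"]).round(1),"T",np.round(s["ft_torque"],2))
E
python3 st.py
```

```text
t 7.025 p [0.531  0.1299 0.1169] r 0.1316 ang 0.384 yaw a 0.39782980836650017 xz 0.0009 F tool [-0.1 -2.1 -0.2] T [-0.19  0.42  0.  ]
```

>>> jog_arm(motion="20 0.0008 0.021 -0.004 0 0 -0.053; 20 0.0033 0.042 -0.004 0 0 -0.107; 20 0.0075 0.062 -0.004 0 0 -0.16; 20 0.0133 0.0824 -0.004 0 0 -0.213; 20 0.0216 0.1045 -0.004 0 0 -0.273")

```text
time: 7.65
tool_pos: [0.5788, 0.1509, 0.1182]
tool_rot: [-0.003, 0.449, 0.893, -0.004]
contact_force: [-2.7, -3.8, 0.1]
gripper_width: 0.25
grasp_force: 60.0
```

```bash
python3 st.py; python3 - <<'E'
from h import *
for c,b in (("top",(120,250,230,340)),("scene",(180,310,290,440))):
    f=grab_frame(c)
    for n in("collar","grip"): print(c,n,[(np.round(d["at"],4).tolist(),round(d["p"],2),np.arctan2(d["at"][1]-PIV[1],d["at"][0]-PIV[0])-PHI0) for d in place_of(c,n)][:2])
    cv2.imwrite(f"pics/{c}2.png",cv2.resize(f["color"][b[0]:b[1],b[2]:b[3],::-1],None,fx=4,fy=4,interpolation=cv2.INTER_CUBIC))
E
```

```text
t 7.65 p [0.5788 0.1509 0.1182] r 0.1316 ang 0.7829 yaw a 0.8077113487573087 xz 0.002 F tool [-1.5 -4.4 -0. ] T [-0.99  0.7   0.02]
top collar [([0.5758, 0.1518, 0.072], 0.94, np.float64(0.7679423898977169))]
top grip [([0.6231, 0.0717, 0.1154], 0.81, np.float64(0.7405952641287452))]
scene collar [([0.5745, 0.1516, 0.0726], 0.9, np.float64(0.75871587232796))]
scene grip [([0.6314, 0.0746, 0.1183], 0.9, np.float64(0.7787242908188523))]
```

View pics/scene2.png

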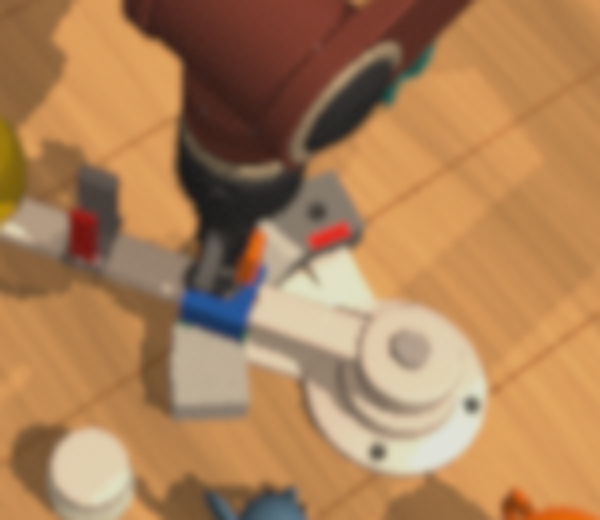

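```bash
python3 - <<'E'
from h import *
f=grab_frame("top")
for c,hc,st,k in(("scene",(344.25,258.25),(369.25,232.75),0),("top",(276.79,195.62),None,0)):
    g=grab_frame(c)
    if st is None:
        m=g["color"].astype(int);red=(m[...,0]>150)&(m[...,1]<80)&(m[...,2]<80);yy,xx=np.where(red);s=(xx>260)&(xx<310)&(yy>200)&(yy<250);print("red px",xx[s].mean() if s.any() else None,yy[s].mean() if s.any() else None)
        cv2.imwrite("pics/top3.png",cv2.resize(g["color"][170:250,230:330,::-1],None,fx=6,fy=6,interpolation=cv2.INTER_CUBIC));continue
    gr=cv2.cvtColor(g["color"],cv2.COLOR_RGB2GRAY).astype(float)
    u,v=map(round,st); w=gr[v-4:v+5,u-4:u+5]; wt=np.clip(np.median(w)-15-w,0,None);yy,xx=np.mgrid[v-4:v+5,u-4:u+5];st=((wt*xx).sum()/wt.sum(),(wt*yy).sum()/wt.sum())
    A=at_z(g,[hc],.035)[0,:2];B=at_z(g,[st],.033)[0,:2]
    ch=np.linalg.norm(A-B);print(c,st,A,B,"chord angle",2*np.arcsin(ch/.26))
    for n,X in(("cot",A),("stow",B)): print(n,np.hypot(*(X-PIV)),np.arctan2(*(X-PIV)[::-1])-PHI0)
E
```

```text
scene (np.float64(368.76687116564415), np.float64(232.54907975460122)) [0.57960366 0.15600543] [0.47478586 0.1321972 ] chord angle 0.8524009979773662
cot 0.12795803499820083 0.8110338115753898
stow 0.12941574552758212 -0.05057296146055945
red px None None
```

View pics/top3.png

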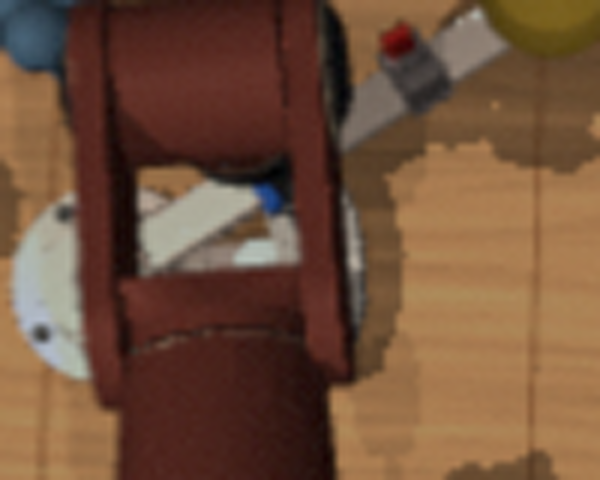

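>>> jog_arm(motion="20 0.0001 0.006 0 0 0 -0.013; 20 0.0003 0.012 0 0 0 -0.027; 20 0.0003 0.012 0.006 0 0 -0.027; 20 0.0003 0.012 0.012 0 0 -0.027; 20 0.0003 0.012 0.02 0 0 -0.027")

```text
time: 8.72
tool_pos: [0.5867, 0.1562, 0.1109]
tool_rot: [0.001, 0.433, 0.902, 0.001]
contact_force: [-2.7, -1.7, 0.9]
gripper_width: 0.249
grasp_force: 60.0
```

```bash
python3 st.py
```

```text
t 8.725 p [0.5867 0.1562 0.1109] r 0.1322 ang 0.8546 yaw a 0.8451630455403238 xz -0.0006 F tool [ 0.3 -3.2 -0.9] T [-0.32  0.62  0.03]
```

>>> jog_arm(motion="20 0.001 -0.004 -0.002 0 0 0.01; 20 0.001 -0.007 -0.002 0 0 0.02; 20 0.001 -0.007 0.004 0 0 0.02; 20 0.001 -0.007 0.01 0 0 0.02; 20 0.001 -0.007 0.014 0 0 0.02")

```text
time: 9.35
tool_pos: [0.5833, 0.1542, 0.1035]
tool_rot: [0.0, 0.446, 0.895, 0.0]
contact_force: [-1.6, -2.3, 0.5]
gripper_width: 0.252
grasp_force: 60.0
```

```bash
python3 st.py
```

```text
t 9.35 p [0.5833 0.1542 0.1035] r 0.1316 ang 0.8255 yaw a 0.8152035693891451 xz -0.0003 F tool [-0.9 -2.6 -0.5] T [-0.53  0.43  0.02]
```

It's 7 mm past the plate top with no resistance, so it is in the hole. Pushing it home.

>>> jog_arm(motion="20 0 0 0.01 0 0 0; 20 0 0 0.02 0 0 0; 20 0 0 0.03 0 0 0; 20 0 0 0.04 0 0 0; 20 0 0 0.04 0 0 0")

```text
time: 9.98
tool_pos: [0.5841, 0.1547, 0.0846]
tool_rot: [0.001, 0.446, 0.895, 0.001]
contact_force: [-2.1, -1.5, 5.5]
gripper_width: 0.247
grasp_force: 60.3
```

```bash
python3 st.py
```

```text
t 9.975 p [0.5841 0.1547 0.0846] r 0.1317 ang 0.8321 yaw a 0.8151525221810685 xz -0.0004 F tool [ 0.  -2.6 -5.5] T [-0.29  0.5   0.  ]
```

>>> jog_arm(motion="20 0 0 0.004 0 0 0; 20 0 0 0.008 0 0 0; 20 0 0 0.012 0 0 0; 20 0 0 0.012 0 0 0; 20 0 0 0.012 0 0 0")

```text
time: 10.6
tool_pos: [0.585, 0.1552, 0.0845]
tool_rot: [0.001, 0.446, 0.895, 0.001]
contact_force: [-14.0, -2.7, 30.4]
gripper_width: 0.252
grasp_force: 63.6
```

```bash
python3 st.py
```

```text
t 10.6 p [0.585  0.1552 0.0845] r 0.1319 ang 0.8403 yaw a 0.8161310253445562 xz -0.0006 F tool [  6.2 -12.7 -30.5] T [-0.55  2.77  0.12]
```

It hit a hard stop at the home height (30 N, z unchanged), so the pin is home. Releasing.

>>> jog_arm(motion="20 0 0 -0.008 0 0 0; 100 0 0 -0.01 0 0 0; 100 0 0 -0.01 0 0 0; 100 0 0 -0.01 0 0 0; 100 0 0 -0.01 0 0 0")

```text
time: 11.22
tool_pos: [0.5829, 0.1542, 0.0819]
tool_rot: [-0.0, 0.446, 0.895, -0.0]
contact_force: [0.1, -0.6, -0.0]
gripper_width: 0.998
grasp_force: 0.0
```

>>> jog_arm(motion="100 0 0 -0.04 0 0 0; 100 0 0 -0.12 0 0 0; 100 0 0 -0.2 0 0 0; 100 0 0 -0.25 0 0 0; 100 0 0 -0.25 0 0 0")

```text
time: 11.85
tool_pos: [0.5851, 0.1545, 0.2121]
tool_rot: [0.003, 0.446, 0.895, 0.002]
contact_force: [-0.3, -0.2, -0.4]
gripper_width: 1.0
grasp_force: 0.0
```

```bash
python3 st.py; python3 - <<'E'
from h import *
for c in ("top","scene"):
    f=grab_frame(c);P=cloud(f);h=hsv(f)
    for n in("collar","grip","pin_handle"): print(c,n,[(np.round(d["at"],4).tolist(),round(d["p"],2),np.round(np.arctan2(d["at"][1]-PIV[1],d["at"][0]-PIV[0])-PHI0,3)) for d in place_of(c,n)][:2])
    near=(f["range_z"]>0)&(np.hypot(P[...,0]-.583,P[...,1]-.155)<.035)&(P[...,2]<.14)
    o=near&(h[...,0]<16)&(h[...,1]>170)&(P[...,2]>.08)
    print("orange z",o.sum(),np.percentile(P[o][:,2],[50,90,98]) if o.any() else 0)
    g=on_arm(.83,.225)
    n2=(f["range_z"]>0)&(np.hypot(P[...,0]-g[0],P[...,1]-g[1])<.04)&(P[...,2]>.12)&(P[...,2]<.16)
    r=n2&((h[...,0]<8)|(h[...,0]>172))&(h[...,1]>150); y=n2&(h[...,1]<80)
    for nm,m in(("red",r),("grey",y)): print(nm,m.sum(),P[m].mean(0).round(4) if m.any() else 0)
    if c=="scene":cv2.imwrite("pics/s4.png",cv2.resize(f["color"][130:300,250:450,::-1],None,fx=3.5,fy=3.5,interpolation=cv2.INTER_CUBIC))
E
```

```text
t 11.85 p [0.5851 0.1545 0.2121] r 0.1325 ang 0.8373 yaw a 0.8151621342843969 xz -0.0037 F tool [ 0.  -0.3  0.4] T [ 0.02 -0.03 -0.04]
top collar [([0.5799, 0.1542, 0.0695], 0.7, np.float64(0.805))]
top grip [([0.7157, 0.1976, 0.0225], 0.7, np.float64(1.461)), ([0.6329, 0.0775, 0.1138], 0.56, np.float64(0.792))]
top pin_handle [([0.3604, 0.0785, 0.0908], 0.64, np.float64(-0.501))]
orange z 0 0
red 13 [0.6461 0.0855 0.137 ]
grey 40 [0.6239 0.0689 0.1401]
scene collar [([0.5745, 0.1531, 0.0732], 0.63, np.float64(0.765))]
scene grip [([0.6357, 0.0781, 0.1186], 0.68, np.float64(0.803))]
scene pin_handle [([0.3675, 0.0819, 0.092], 0.74, np.float64(-0.485)), ([0.5767, 0.157, 0.1005], 0.44, np.float64(0.797))]
orange z 102 [0.11070944 0.12457068 0.12577679]
red 36 [0.6463 0.0879 0.1337]
grey 58 [0.6254 0.0736 0.1367]
```

View pics/s4.png

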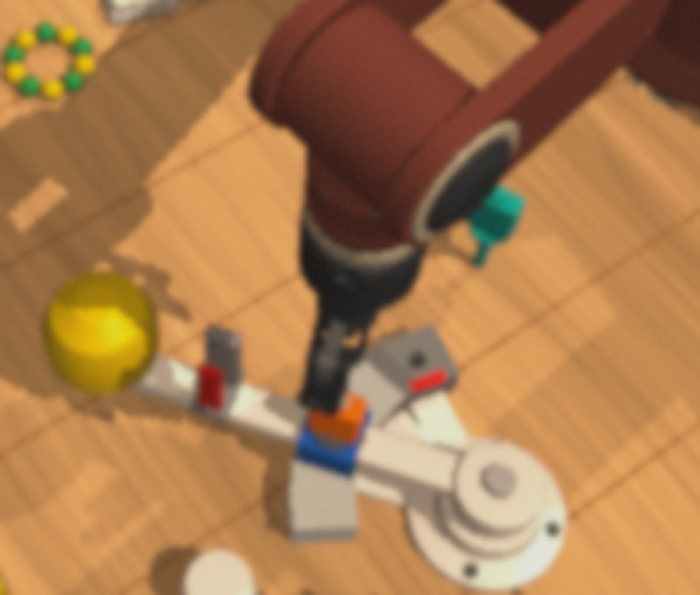

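Pin seated (orange block at about (340,420), flush on the blue collar). Grip post at (223,355), trigger at (211,388). Moving there next.

```bash
python3 go.py .635 .0768 .2 2.222
```

```text
[0.5825 0.1541 0.2061] [-0.602  0.798  0.001] 12.25 F [ 0.6 -0.2 -0.1]
[-0.1867 -0.0092  0.0119 -0.0013 -0.0007 -0.0035]
```

>>> jog_arm(motion="100 -0.06 -0.003 0 0 0 0; 100 -0.12 -0.006 0 0 0 0; 100 -0.187 -0.009 0 0 0 0; 100 -0.187 -0.009 0 0 0 0; 100 -0.187 -0.009 0 0 0 0")

```text
time: 12.88
tool_pos: [0.6353, 0.0772, 0.2068]
tool_rot: [-0.001, 0.446, 0.895, -0.0]
contact_force: [0.6, -0.1, 0.8]
gripper_width: 0.998
grasp_force: 0.0
```

```bash
python3 go.py .635 .0768 .098 2.222
```

```text
[0.6353 0.0772 0.2068] [-0.602  0.799  0.001] 12.875 F [ 0.6 -0.1  0.8]
[-0.0005 -0.0008  0.2177 -0.0005 -0.0007 -0.0035]
```

>>> jog_arm(motion="100 0 0 0.05 0 0 0; 100 0 0 0.1 0 0 0; 100 0 0 0.16 0 0 0; 100 0 0 0.217 0 0 0; 100 0 0 0.217 0 0 0")

```text
time: 13.5
tool_pos: [0.633, 0.0778, 0.0957]
tool_rot: [-0.003, 0.446, 0.895, -0.001]
contact_force: [0.6, -0.3, 0.3]
gripper_width: 1.002
grasp_force: 0.0
```

>>> jog_arm(motion="60 0 0 0 0 0 0; 50 0 0 0 0 0 0; 45 0 0 0 0 0 0; 40 0 0 0 0 0 0; 40 0 0 0 0 0 0")

```text
time: 14.12
tool_pos: [0.6369, 0.0768, 0.1012]
tool_rot: [0.001, 0.446, 0.895, 0.001]
contact_force: [-2.3, -1.2, 5.4]
gripper_width: 0.402
grasp_force: 9.5
```

```bash
python3 st.py
```

```text
t 14.125 p [0.6369 0.0768 0.1012] r 0.2257 ang 0.8042 yaw a 0.8151854745689668 xz -0.0016 F tool [ 0.4 -2.6 -5.4] T [0.08 0.27 0.05]
```

>>> jog_arm(motion="36 0 0 0 0 0 0; 32 0 0 0 0 0 0; 28 0 0 0 0 0 0; 25 0 0 0 0 0 0; 25 0 0 0 0 0 0")

```text
time: 14.75
tool_pos: [0.6373, 0.077, 0.1017]
tool_rot: [0.002, 0.446, 0.895, 0.001]
contact_force: [-3.0, -2.3, 7.9]
gripper_width: 0.346
grasp_force: 58.1
```

```bash
python3 st.py
```

```text
t 14.75 p [0.6373 0.077  0.1017] r 0.2258 ang 0.8064 yaw a 0.8159274595940911 xz -0.0017 F tool [-0.  -3.7 -8. ] T [ 0.71 -0.19  0.48]
```

>>> jog_arm(motion="25 0 0 0 0 0 0; 25 0 0 0 0 0 0; 100 0 0 0 0 0 0; 100 0 0 0 0 0 0; 100 0 0 0 0 0 0")

```text
time: 15.38
tool_pos: [0.6355, 0.0768, 0.0984]
tool_rot: [-0.0, 0.446, 0.895, -0.0]
contact_force: [-0.6, -0.1, -0.4]
gripper_width: 0.955
grasp_force: 0.0
```

>>> jog_arm(motion="100 0 0 0 0 0 0; 100 0 0 -0.05 0 0 0; 100 0 0 -0.12 0 0 0; 100 0 0 -0.2 0 0 0; 100 0 0 -0.3 0 0 0")

```text
time: 16.0
tool_pos: [0.635, 0.0768, 0.2488]
tool_rot: [-0.001, 0.446, 0.895, -0.001]
contact_force: [0.4, -0.3, -0.9]
gripper_width: 1.0
grasp_force: 0.0
```

>>> jog_arm(motion="100 0.1 -0.1 -0.02 0 0 0; 100 0.15 -0.2 -0.02 0 0 0; 100 0.2 -0.3 -0.02 0 0 0; 100 0.2 -0.4 -0.02 0 0 0; 100 0.2 -0.4 -0.02 0 0 0")

```text
time: 16.62
tool_pos: [0.4143, 0.0355, 0.259]
tool_rot: [0.001, 0.447, 0.895, 0.0]
contact_force: [0.6, 0.0, 0.5]
gripper_width: 1.0
grasp_force: 0.0
```

```bash
python3 st.py; python3 - <<'E'
from h import *
for c in("top","scene"):
    f=grab_frame(c);P=cloud(f);h=hsv(f)
    for n in("collar","grip","pin_handle"): print(c,n,[(np.round(d["at"],4).tolist(),round(d["p"],2),np.round(np.arctan2(d["at"][1]-PIV[1],d["at"][0]-PIV[0])-PHI0,3)) for d in place_of(c,n)][:2])
    o=(f["range_z"]>0)&(np.hypot(P[...,0]-.583,P[...,1]-.155)<.035)&(P[...,2]<.14)&(h[...,0]<16)&(h[...,1]>170)&(P[...,2]>.08)
    print("orange z",o.sum(),np.percentile(P[o][:,2],[50,90,98]) if o.any() else 0)
    if c=="scene":cv2.imwrite("pics/s5.png",cv2.resize(f["color"][130:300,250:450,::-1],None,fx=3.5,fy=3.5,interpolation=cv2.INTER_CUBIC))
E
```

```text
t 16.625 p [0.4143 0.0355 0.259 ] r 0.24 ang -0.2095 yaw a 0.8131659087957122 xz -0.0014 F tool [-0.3  0.5 -0.5] T [0.01 0.   0.01]
top collar [([0.6896, -0.3994, 0.0176], 0.71, np.float64(0.446)), ([0.5789, 0.155, 0.0712], 0.61, np.float64(0.802))]
top grip [([0.6311, 0.0766, 0.1138], 0.85, np.float64(0.783))]
top pin_handle [([0.5829, 0.1582, 0.105], 0.67, np.float64(0.842))]
orange z 47 [0.12005679 0.12560887 0.12772498]
scene collar [([0.5746, 0.1515, 0.0728], 0.71, np.float64(0.759))]
scene grip [([0.6329, 0.0787, 0.118], 0.77, np.float64(0.795))]
scene pin_handle [([0.3659, 0.0802, 0.0885], 0.63, np.float64(-0.486)), ([0.579, 0.1554, 0.1002], 0.56, np.float64(0.804))]
orange z 145 [0.1195328  0.12526008 0.12649389]
```

View pics/s5.png

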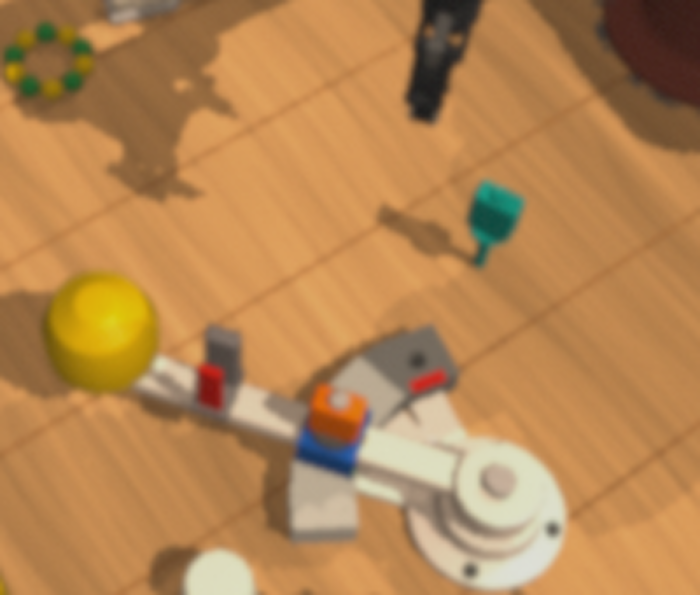

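The pin sits flush on the collar at (335,415), the trigger at (211,385) is released, and the robot is clear of everything. Handing in.

>>> jog_arm(motion="100 0 0 0 0 0 0; 100 0 0 0 0 0 0; 100 0 0 0 0 0 0; 100 0 0 0 0 0 0; 100 0 0 0 0 0 0")

```text
time: 17.65
tool_pos: [0.4159, 0.0363, 0.259]
tool_rot: [0.0, 0.446, 0.895, 0.0]
contact_force: [0.0, 0.7, -0.0]
gripper_width: 1.0
grasp_force: 0.0
```

```bash
python3 -c "
from plant import *
print(job_done())"
```

```text
the job is handed in; nothing more can be done
None
```

The job is handed in at about 18 s, with no verdict returned: the pin went hard home in the cot-side hole, the trigger was squeezed to its stop and let go, and the robot stands clear, having gone near none of the bystanders.

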